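Seal the solder spool in the gasketed case

ROBOT

A 6-joint arm with a two-finger parallel gripper is mounted at the origin on a cart in front of the work surface, level with it; the furniture and walls round the work are solid. World frame = base frame: x ahead of the robot, y to its left, z up, the work surface at z = 0. Lengths are in mm, angles in rad, forces in N, time in s.
With the tool pointing down it reaches from about 250 to 850 mm from the base axis. Payload 12.5 kg.
Tool frame: the origin (TCP) lies at the very end of the fingers, on their centre line; the grasp point (between the pads) lies 19 mm behind it; z points along the fingers, y is the line along which they close (so a half turn about z gives the same grasp; the last joint's range is limited). The gripper opens to 93 mm and grips with 3 to 60 N. Pads are 15 mm wide; open, the fingers measure 128 mm over their backs; the gripper's body (75 mm by 188 mm) begins 65 mm behind the grasp point.
Start: joints at [-1.259, 0.351, 1.652, -0, 1.139, -0.085], TCP at [212.575, -507.244, 218.633] pointing down, gripper open.
Joint ranges: [-2.75, 2.75], [-0.79, 2.1], [0.01, 2.65], [-1.57, 4.71], [0.07, 3.14], [-2.87, 2.87]. Speed limits (rad/s): [2.22, 2.22, 2.79, 3.14, 3.14, 3.14].

INTERFACE

Orientations are given as a rotation vector (axis times angle).
In Python, from bench import ctrl gives the robot as it stands. The module is installed in compiled form; this text tells all that it offers.
- The arm moves only by the tool drive_tool, never from a script. Its argument "commands" is a list of rows, each an object with "gripper": the opening in per cent of the stroke, from 0 (shut) to 100 (fully open); "delta_pos": the shift along the tool's x, y, z in m, a list of three; "spin": the turn about the tool's z in rad. A call has 1 to 20 rows; each row shifts and turns the commanded pose from where the row before left it, along the tool's axes as they then stand; what a row does not reach is not made up. A row lasts 1/10 s, in which the tool goes at most 50 mm and 8.59 degrees, less where a joint would pass 70% of its speed; a pose out of reach is approached as far as the arm can. A call with a gripper value outside its range is refused whole. The fingers move at their own pace and stop on an object; "force" is the grip in N (left out, the last holds). Time passes only in rows, so rows that do not move let the fingers close. It gives the time, the measured TCP pose, the force, the opening and the grip force at its end, in the units of the state.
- ctrl.get_obs(): the state, without advancing time (a new reading comes with each control period).
- ctrl.grab_frame(name): name is "scene" or "top"; returns a dict with "frame" (480x640x3 uint8, red, green, blue), "fx", "fy", "cx", "cy" (pixels), "R" (3x3) and "t" (3): a world point X has camera coordinates R X + t. Camera axes: x right, y down, z forward; pixel columns grow to the right and rows downward; lengths in mm; the calibration is good to about 2 mm. A picture is of the moment at which its call begins. There is no depth.
- ctrl.hand_in(): hands the job in; it is judged then, once.
The state is a dict: "time": time; "joint_pos": joint angles; "qd": joint speeds; "joint_torque": joint torques, N m; "tool_pos": TCP position; "tcp_rot": TCP orientation; "contact_force": force on the tool from outside, world axes, zero at the start; "ft_torque": the same for the moment, N m; "finger_gap": finger opening in mm; "finger_force": force on a finger pad.
Only numpy, scipy, OpenCV 4.12 (cv2) and the standard library are available. Lean on these libraries where they do the work, as an engineer would, in place of code of your own. Each camera call takes 0.05 s, during which the arm holds its last target. There are 200 camera calls.

TASK

Put the spool of solder wire flat inside the open metal case so that it keeps bright, then swing the case's lid shut and press it down on its rubber seal until the sprung catch snaps over the lid's front edge and holds it. The seal resists, so feel your way: never push on any part of the case with more than 25 N, and leave the flux jar, the borax cone and the loose jar lid standing where they are (2 cm at most).

Things in the scene. Friction and masses are not known exactly. Their poses are not given: they have to be found in the camera images.
- case: Fixed open-topped aluminium case, 132 (its x) x 170 (y) mm outside, walls 6 mm, metal rim 44 mm up, plus a black rubber gasket 4 mm wide on the rim, top 54 mm up (+-4.5). Origin: centre of the underside; z up; -x is the front, +x the hinge side. A catch bracket 46 mm wide, 73 mm high (+-4.5) stands before the front's middle, x = -66 to -97 mm; its bolt's pull knob reaches x = -114 mm.
- case_inside (a point): Middle of the case's inside on its lined floor, 7 mm above its underside; axes as the case. The clear inside is 120 x 158 mm, and 37 mm deep below the metal rim.
- lid_hinge (a point): Middle of the lid's hinge axis, 68 mm behind the case's centre and 54 mm up; the axis runs along the case's y. The lid is an aluminium plate 174 mm wide reaching 136 mm from the axis, with a steel lip 30 mm wide out to 141 mm at its front middle. With the lid level, its upper face is 3 mm above the axis, its lower face 4 mm below.
- lid (a joint): Lid angle, rad: 0 = level, grows as it opens; starts at 1.45 to 1.75. Stiff hinge: stays where left, 1 to 3 N at its edge swings it. Lip meets the bevelled bolt at 0.065 to 0.13, plate meets the gasket at 0 to 0.065, and it catches somewhere from -0.03 to 0.04: gasket and catch together sit up to 4.5 mm higher or lower from run to run, which is not measured.
- lid_press (a point): Top centre of the round rubber thumb pad (28 mm across, 2 mm thick) on the lid's upper face, on the middle line, 112 mm from the hinge axis. Moves with the lid. Pressed here the lid needs roughly 15 to 19 N to catch (some 5 to 6 N more per mm on the gasket); about 1 mm beyond the catch point the seal is fully squeezed and turns hard.
- catch (a joint): Travel of the catch's sprung bevelled bolt, m: 0 = fully out over the lid's edge (also while the lid is open). The lip first climbs its bevel (4 to 8 N at the thumb pad, which then drops: not yet caught), holds it at about 0.004 while passing, and it snaps back to 0 when the lip has gone below it. With the lid below 0.045 rad, a bolt under 0.0015 means caught.
- spool: Spool of solder wire with two wooden flanges, 44 mm in diameter and 24 mm high, 50 to 100 g, standing on one flange on the bench. Origin: centre of its underside, z up along its axis.
- flux_jar: Open round jar, 47 mm across, 35 mm high, beside the case's +y end. Origin: centre of the underside. To be left alone.
- borax_cone: White upright cone, 22 mm across the foot, 46 mm high, beside the case's -y end. Origin: centre of the underside. To be left alone.
- jar_lid: Flat round screw lid, 49 mm across, 9 mm high, lying near the spool. Origin: centre of the underside. To be left alone.

How it is judged:
By the outcome, as a careful person would: the job done as asked, in the order asked, and still so for the second after the job is handed in, with the robot touching nothing.
It also fails if it takes over 72 s, if anything falls off the work surface, if the arm or the gripper's body presses on something with over 40 N, if the wrist force passes 120 N, or if a joint passes its speed limit or range.

## Working session

There is one attempt and no reset: what is moved stays moved. The work goes in short steps, Python scripts to look and compute and a tool call to move; the robot and the scene stay as the last step left them, time stands still between calls to the robot, and variables do not carry over. Pictures are saved under pics/ and viewed, at most 10 in all, crops included, and the job is handed in when it is done.

Besides the shell and the picture viewer there is one more tool, called after "Request:" as a command line: name --argument value ..., lists and objects as JSON in quotes. drive_tool: Moves the arm, as the interface text tells. Its arguments: {"type":"object","properties":{"commands":{"type":"array"},"force":{"type":"number"}},"required":["commands"]}

```bash
mkdir -p pics
python3 - <<'E'
from bench import ctrl
import cv2,numpy as np,json
for n in("scene","top"):
    f=ctrl.grab_frame(n);cv2.imwrite(f"pics/{n}0.png",f["frame"][:,:,::-1])
    np.savez(f"{n}.npz",**f);print(n,f["fx"],f["cx"],f["cy"],np.round(f["R"],3).tolist(),np.round(f["t"],1))
o=ctrl.get_obs();print(o)
E
```

```text
scene 519.1408032281911 310.91610766188427 238.59355993742506 [[-0.757, -0.653, -0.011], [-0.297, 0.359, -0.885], [0.582, -0.667, -0.466]] [406.  252.9 698.7]
top 516.171775141129 319.1597330865949 232.91646580056153 [[0.047, -0.999, -0.004], [-0.977, -0.045, -0.21], [0.21, 0.014, -0.978]] [ -51.3  590.8 1001.6]
{'time': 0.1, 'joint_pos': array([-1.25862095e+00,  3.51172067e-01,  1.65232308e+00, -7.87578746e-06,
        1.13910725e+00, -8.45901385e-02]), 'qd': array([ 9.80427501e-04, -5.44383032e-05, -2.08833304e-03, -8.19278334e-04,
       -2.90457994e-04,  1.25574332e-03]), 'joint_torque': array([ 5.30772013e-04, -4.98028851e+01, -2.85703719e+01,  7.00358511e-02,
        2.38607236e-02, -1.31293044e-05]), 'tool_pos': array([ 212.47629933, -506.98081802,  218.17496894]), 'tcp_rot': array([-3.07899155e+00, -6.18965381e-01,  1.91197534e-04]), 'contact_force': array([-0.45042072, -0.00321501, -0.00329181]), 'ft_torque': array([0.0202071 , 0.04138451, 0.00815671]), 'finger_force': 0.0, 'finger_gap': 92.67505064098961}
```

View pics/scene0.png

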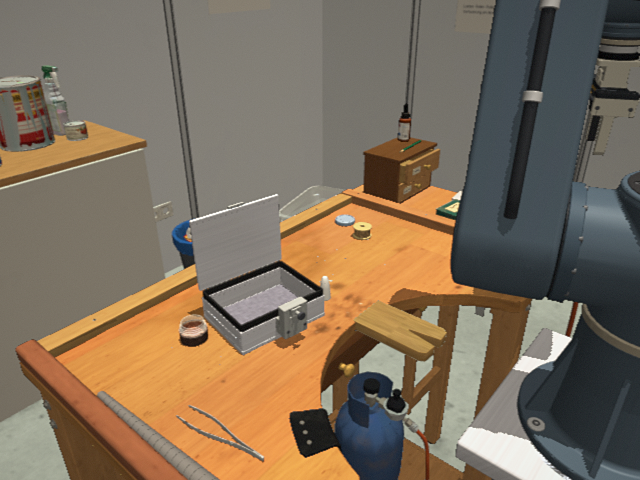

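View pics/top0.png

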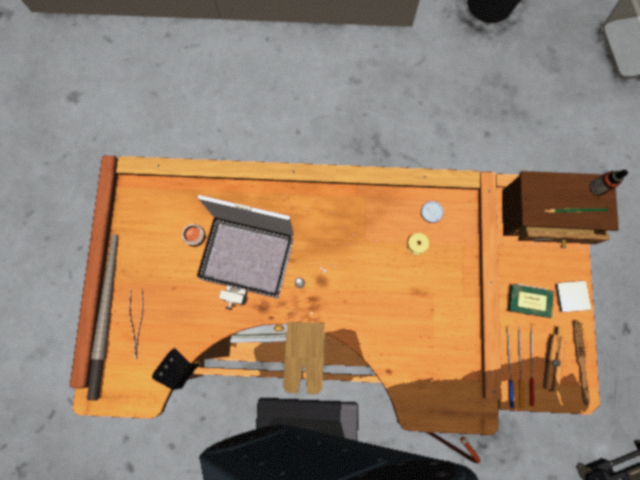

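The scene view shows the spool at (362,231), the jar lid at (345,220) and the open case around (265,300). In the top view the spool is at (418,243), the jar lid at (432,211), the case at (246,258), the bracket at (232,297), the flux jar at (193,236) and the cone at (299,282).

```bash
cat > h.py <<'E'
import numpy as np,cv2
def load(n): return dict(np.load(n+".npz"))
def ray(f,u,v):
    d=f["R"].T@np.array([(u-f["cx"])/f["fx"],(v-f["cy"])/f["fy"],1]); return -f["R"].T@f["t"],d
def on(f,u,v,z):
    c,d=ray(f,u,v); return c+d*(z-c[2])/d[2]
def proj(f,X):
    c=f["R"]@np.asarray(X,float)+f["t"]; return np.array([f["fx"]*c[0]/c[2]+f["cx"],f["fy"]*c[1]/c[2]+f["cy"]])
def blob(m,box):
    x0,y0,x1,y1=box; k=np.zeros(m.shape,np.uint8);k[y0:y1,x0:x1]=m[y0:y1,x0:x1]
    c=max(cv2.findContours(k,cv2.RETR_EXTERNAL,cv2.CHAIN_APPROX_NONE)[0],key=cv2.contourArea); return c
E
python3 - <<'E'
from h import *
t=load("top");s=load("scene")
im=t["frame"];hsv=cv2.cvtColor(im,cv2.COLOR_RGB2HSV);v=hsv[...,2]
H,S=hsv[...,0],hsv[...,1]
print("spool px",hsv[243,413],"table",hsv[243,390],"gasket",hsv[268:286,225,2])
m=((H>20)&(H<35)&(S>60)).astype(np.uint8); c=blob(m,(400,228,440,260)); r=cv2.minEnclosingCircle(c);print(r,"spool",on(t,*r[0],24))
m=((S<110)).astype(np.uint8)
for n,b,z in(("jarlid",(418,195,446,228),9),("cone",(290,272,308,290),10),("bracket",(215,285,250,310),73)):
    c=blob(m,b);r=cv2.minEnclosingCircle(c);print(n,r,on(t,*r[0],z).round(1))
# gasket
m=((v<60)).astype(np.uint8)
c=blob(m,(190,210,300,305));hull=cv2.convexHull(c);print(cv2.contourArea(hull),cv2.minAreaRect(c),cv2.approxPolyDP(hull,4,True)[:,0].tolist())
for n,f,b in(("t",t,(180,180,310,320)),("s",s,(170,180,345,360))):
    g=f["frame"][b[1]:b[3],b[0]:b[2],::-1]; cv2.imwrite(f"pics/c_{n}.png",cv2.resize(g,None,fx=4,fy=4,interpolation=cv2.INTER_CUBIC)[:600,:])
a=cv2.imread("pics/c_t.png");b=cv2.resize(a,None,fx=1,fy=1)
gs=s["frame"];hs=cv2.cvtColor(gs,cv2.COLOR_RGB2HSV)
m=((hs[...,0]>20)&(hs[...,0]<35)&(hs[...,1]>60)).astype(np.uint8);c=blob(m,(350,220,376,243));print("spool scene",cv2.boundingRect(c))
E
```

```text
spool px [ 27  98 235] table [ 15 168 232] gasket [168 167 166 170 166 161 161 153 149 152 158 151 122  77  53  58  96 153]
((417.8214416503906, 243.38839721679688), 10.455137252807617) spool [ 587.7100726  -234.02063149   24.        ]
jarlid ((431.8559265136719, 211.66949462890625), 11.459444999694824) [ 662.8 -266.9    9. ]
cone ((299.0, 282.5), 4.924529075622559) [494.3  14.7  10. ]
bracket ((235.08450317382812, 293.7112731933594), 16.417387008666992) [458.8 137.6  73. ]
99.0 ((246.43792724609375, 225.25515747070312), (54.33460235595703, 2.0221192836761475), 13.671306610107422) [[220, 219], [273, 231]]
spool scene (353, 222, 18, 9)
```

View pics/c_t.png

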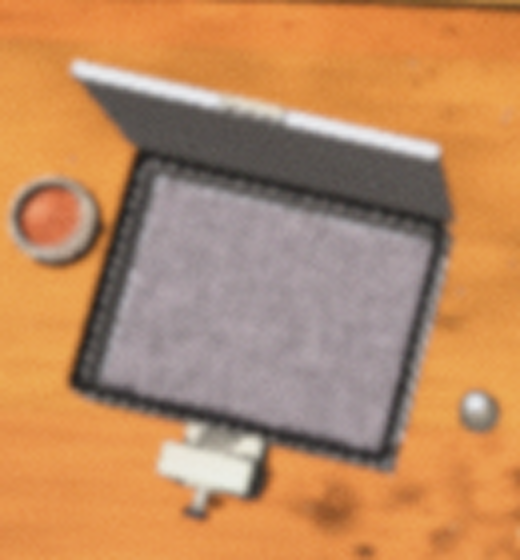

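View pics/c_s.png

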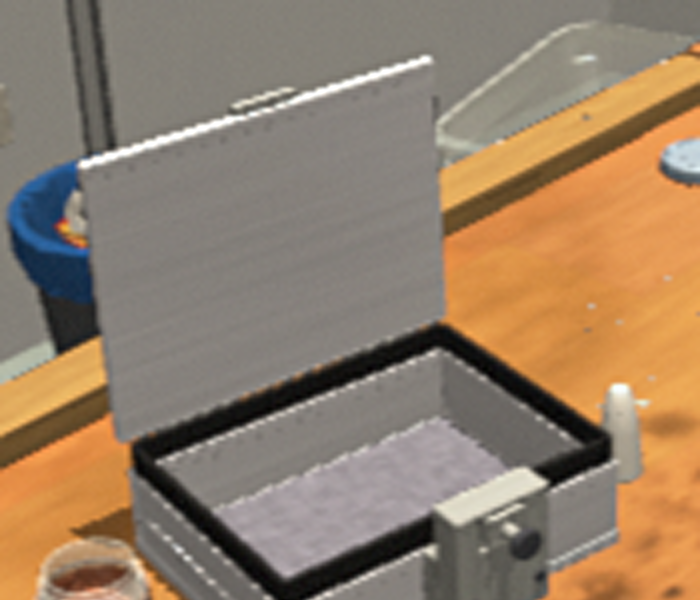

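The crops show the gasket's outer corners. In top-crop pixels they are back-left (145,150), back-right (449,226), front-left (73,385) and front-right (391,462). The lid's front edge runs from (75,65) to (440,152). In the scene crop the lid's top corners are (82,163) and (432,60), and its hinge corners are about (120,440) and (443,322).

Run:
```python
from h import *
t=load("top");s=load("scene")
C=np.array([on(t,180+u/4,180+v/4,54) for u,v in((145,150),(449,226),(73,385),(391,462))])
bl,br,fl,fr=C;print(C.round(1));N=np.linalg.norm
print("y len",N(bl-br),N(fl-fr),"x len",N(bl-fl),N(br-fr),"c",C.mean(0))
# scene view corners (crop: left=+y.. )
S=[on(s,170+u/4,180+v/4,54) for u,v in((135,450),(440,325),(610,440))]
print(np.round(S,1),N(S[0]-S[1]),N(S[1]-S[2]))
yv=(bl-br)/N(bl-br)+(fl-fr)/N(fl-fr);a1=np.arctan2(-yv[0],yv[1]);xv=(bl-fl)+(br-fr);a2=np.arctan2(xv[1],xv[0])
print("yaw",a1,a2)
# lid tip: triangulate two corners
for p,q in(((75,62),(82,163)),((440,148),(432,60))):
    c1,d1=ray(t,180+p[0]/4,180+p[1]/4);c2,d2=ray(s,170+q[0]/4,180+q[1]/4)
    k=np.linalg.lstsq(np.c_[d1,-d2],c2-c1,rcond=None)[0];A=c1+k[0]*d1;B=c2+k[1]*d2;print("lid tip",A.round(1),B.round(1))
print("bracket top",[on(t,180+u/4,180+v/4,73).round(1) for u,v in((163,445),(252,492),(200,515))])
jar=on(t,180+52/4,180+220/4,35);print("jar",jar)
c1,d1=ray(t,417.8,243.4)
for z in(0,24):print("spool rescene",proj(s,[587.7,-234,z]))
```

```text
[[617.5 193.2  54. ]
 [584.2  31.8  54. ]
 [492.5 219.   54. ]
 [460.9  54.1  54. ]]
y len 164.78726479366006 167.90383920287988 x len 127.6005889695434 125.30821756730059 c [538.76402032 124.5151981   54.        ]
[[612.1 195.5  54. ]
 [584.8  33.3  54. ]
 [459.2  57.6  54. ]] 164.4515504104944 127.92560108077359
yaw -0.1962480938768927 -0.19142013870137162
lid tip [625.2 198.9 190.6] [622.4 196.1 189.1]
lid tip [592.8  29.  188.4] [589.4  26.3 187.4]
bracket top [array([462.4, 166.6,  73. ]), array([441.2, 120.4,  73. ]), array([428.7, 145.2,  73. ])]
jar [581.6668349  243.21105122  35.        ]
spool rescene [360.33963382 236.08134898]
spool rescene [360.69326686 226.75890138]
```

Request:
drive_tool --commands '[{"gripper": 85, "delta_pos": [0.0376, -0.0089, 0], "spin": 0}, {"gripper": 85, "delta_pos": [0.0376, -0.0089, 0], "spin": 0}, {"gripper": 85, "delta_pos": [0.0376, -0.0089, 0], "spin": 0}, {"gripper": 85, "delta_pos": [0.0376, -0.0089, 0], "spin": 0}, {"gripper": 85, "delta_pos": [0.0376, -0.0089, 0], "spin": 0}, {"gripper": 85, "delta_pos": [0.0376, -0.0089, 0], "spin": 0}, {"gripper": 85, "delta_pos": [0.0376, -0.0089, 0], "spin": 0}, {"gripper": 85, "delta_pos": [0.0376, -0.0089, 0], "spin": 0}, {"gripper": 85, "delta_pos": [0.0376, -0.0089, 0], "spin": 0}, {"gripper": 85, "delta_pos": [0.0376, -0.0089, 0], "spin": 0}, {"gripper": 85, "delta_pos": [0.0376, -0.0089, 0], "spin": 0}, {"gripper": 85, "delta_pos": [0.0376, -0.0089, 0], "spin": 0}, {"gripper": 85, "delta_pos": [0, 0, 0.02], "spin": 0.148}, {"gripper": 85, "delta_pos": [0, 0, 0.02], "spin": 0.148}, {"gripper": 85, "delta_pos": [0, 0, 0.02], "spin": 0.148}, {"gripper": 85, "delta_pos": [0, 0, 0.02], "spin": 0.147}, {"gripper": 85, "delta_pos": [0, 0, 0], "spin": 0}, {"gripper": 85, "delta_pos": [0, 0, 0], "spin": 0}]' --force 20

```text
time: 1.9
tool_pos: [587.4, -234.4, 138.9]
tcp_rot: [-3.127, 0.298, 0.001]
contact_force: [-0.9, -0.4, 1.0]
finger_gap: 79.1
finger_force: 0.0
```

```bash
cat >> h.py <<'E'
def tool(o,target,yaw=-0.194):
    from scipy.spatial.transform import Rotation as Ro
    R=Ro.from_rotvec(o["tcp_rot"]).as_matrix()
    y=np.arctan2(R[1,0],R[0,0])
    return "tool delta mm",(R.T@(np.asarray(target)-o["tool_pos"])).round(1),"spin",round(y-yaw,3),"pos",o["tool_pos"].round(1),"F",o["contact_force"].round(2),"gap",round(o["finger_gap"],1)
def case(x,y,z,c=(538.5,124.3),a=-0.194):
    return np.array([c[0]+x*np.cos(a)-y*np.sin(a),c[1]+x*np.sin(a)+y*np.cos(a),z])
E
python3 - <<'E'
from h import *
from bench import ctrl
print(tool(ctrl.get_obs(),[587.7,-234,4]))
E
```

```text
('tool delta mm', array([  0.2,  -0.4, 134.9]), 'spin', np.float64(0.004), 'pos', array([ 587.4, -234.4,  138.9]), 'F', array([-0.87, -0.4 ,  1.02]), 'gap', 79.1)
```

Request:
drive_tool --commands '[{"gripper": 85, "delta_pos": [0, 0, 0.03], "spin": 0}, {"gripper": 85, "delta_pos": [0, 0, 0.03], "spin": 0}, {"gripper": 85, "delta_pos": [0, 0, 0.03], "spin": 0}, {"gripper": 85, "delta_pos": [0, 0, 0.02], "spin": 0}, {"gripper": 85, "delta_pos": [0, 0, 0.015], "spin": 0}, {"gripper": 85, "delta_pos": [0, 0, 0.0095], "spin": 0}, {"gripper": 85, "delta_pos": [0, 0, 0], "spin": 0}, {"gripper": 30, "delta_pos": [0, 0, 0], "spin": 0}, {"gripper": 30, "delta_pos": [0, 0, 0], "spin": 0}, {"gripper": 30, "delta_pos": [0, 0, 0], "spin": 0}, {"gripper": 30, "delta_pos": [0, 0, 0], "spin": 0}, {"gripper": 30, "delta_pos": [0, 0, 0], "spin": 0}, {"gripper": 30, "delta_pos": [0, 0, 0], "spin": 0}, {"gripper": 30, "delta_pos": [0, 0, 0], "spin": 0}]' --force 20

```text
time: 3.3
tool_pos: [587.6, -234.5, 4.4]
tcp_rot: [3.127, -0.305, 0.001]
contact_force: [-0.9, -0.0, 3.7]
finger_gap: 42.5
finger_force: 20.0
```

Request:
drive_tool --commands '[{"gripper": 30, "delta_pos": [0, 0, -0.02], "spin": 0}, {"gripper": 30, "delta_pos": [0, 0, -0.03], "spin": 0}, {"gripper": 30, "delta_pos": [-0.02, -0.01, -0.03], "spin": 0}, {"gripper": 30, "delta_pos": [-0.034, -0.01, -0.02], "spin": 0}, {"gripper": 30, "delta_pos": [-0.034, -0.01, 0], "spin": 0}, {"gripper": 30, "delta_pos": [-0.034, -0.02, 0], "spin": 0}, {"gripper": 30, "delta_pos": [0, -0.03, 0], "spin": 0}, {"gripper": 30, "delta_pos": [0, -0.04, 0], "spin": 0}, {"gripper": 30, "delta_pos": [0, -0.04, 0], "spin": 0}, {"gripper": 30, "delta_pos": [0, -0.04, 0], "spin": 0}, {"gripper": 30, "delta_pos": [0, -0.04, 0], "spin": 0}, {"gripper": 30, "delta_pos": [0, -0.04, 0], "spin": 0}, {"gripper": 30, "delta_pos": [0, -0.04, 0], "spin": 0}, {"gripper": 30, "delta_pos": [0, -0.022, 0], "spin": 0}, {"gripper": 30, "delta_pos": [0, 0, 0], "spin": 0}, {"gripper": 30, "delta_pos": [0, 0, 0], "spin": 0}]'

```text
time: 4.9
tool_pos: [533.4, 124.6, 103.8]
tcp_rot: [3.127, -0.303, -0.001]
contact_force: [-0.4, 0.2, -0.4]
finger_gap: 42.4
finger_force: 19.9
```

Run:
```python
from h import *
from bench import ctrl
o=ctrl.get_obs();print(tool(o,case(-5,0,12)))
f=ctrl.grab_frame("scene");cv2.imwrite("pics/s1.png",cv2.resize(f["frame"][150:370,160:420,::-1],None,fx=2.5,fy=2.5,interpolation=cv2.INTER_CUBIC))
```

```text
('tool delta mm', array([ 0.1, -0.7, 91.8]), 'spin', np.float64(0.001), 'pos', array([533.4, 124.6, 103.8]), 'F', array([-0.38,  0.21, -0.43]), 'gap', 42.4)
```

View pics/s1.png

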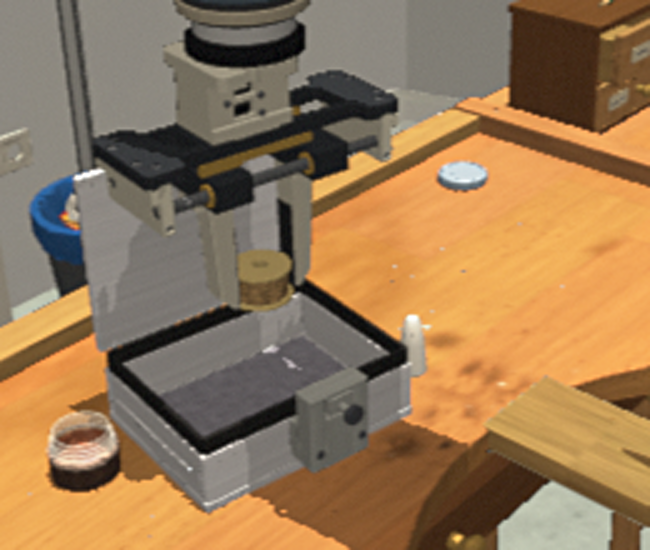

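The spool hangs level at (265,280) in the crop, above the case, with the lid standing clear behind the gripper. Next I lower it onto the floor of the case.

Request:
drive_tool --commands '[{"gripper": 30, "delta_pos": [0, 0, 0.03], "spin": 0}, {"gripper": 30, "delta_pos": [0, 0, 0.03], "spin": 0}, {"gripper": 30, "delta_pos": [0, 0, 0.015], "spin": 0}, {"gripper": 30, "delta_pos": [0, 0, 0.01], "spin": 0}, {"gripper": 30, "delta_pos": [0, 0, 0.004], "spin": 0}, {"gripper": 30, "delta_pos": [0, 0, 0.002], "spin": 0}, {"gripper": 30, "delta_pos": [0, 0, 0.001], "spin": 0}, {"gripper": 30, "delta_pos": [0, 0, 0], "spin": 0}]'

```text
time: 5.75
tool_pos: [534.1, 124.8, 12.7]
tcp_rot: [-3.127, 0.304, -0.002]
contact_force: [-0.1, -0.2, -0.8]
finger_gap: 42.3
finger_force: 19.9
```

Request:
drive_tool --commands '[{"gripper": 30, "delta_pos": [0, 0, 0.0007], "spin": 0}, {"gripper": 30, "delta_pos": [0, 0, 0], "spin": 0}, {"gripper": 65, "delta_pos": [0, 0, 0], "spin": 0}, {"gripper": 65, "delta_pos": [0, 0, 0], "spin": 0}, {"gripper": 65, "delta_pos": [0, 0, 0], "spin": 0}, {"gripper": 65, "delta_pos": [0, 0, 0], "spin": 0}, {"gripper": 65, "delta_pos": [0, 0, -0.02], "spin": 0}, {"gripper": 65, "delta_pos": [0, 0, -0.04], "spin": 0}, {"gripper": 65, "delta_pos": [0, 0, -0.05], "spin": 0}, {"gripper": 65, "delta_pos": [0, 0, -0.05], "spin": 0}, {"gripper": 0, "delta_pos": [0, 0, -0.05], "spin": 0}, {"gripper": 0, "delta_pos": [0, 0, -0.02], "spin": 0}, {"gripper": 0, "delta_pos": [0, 0, 0], "spin": 0}, {"gripper": 0, "delta_pos": [0, 0, 0], "spin": 0}]'

```text
time: 7.15
tool_pos: [533.4, 124.7, 240.7]
tcp_rot: [3.127, -0.305, -0.001]
contact_force: [0.3, 1.0, -0.3]
finger_gap: 32.8
finger_force: 0.0
```

Run:
```python
from h import *
from bench import ctrl
o=ctrl.get_obs();print(tool(o,case(95,0,215)))
f=ctrl.grab_frame("scene");cv2.imwrite("pics/s2.png",cv2.resize(f["frame"][130:370,160:420,::-1],None,fx=2.5,fy=2.5,interpolation=cv2.INTER_CUBIC))
```

```text
('tool delta mm', array([100.1,  -0.6,  25.6]), 'spin', np.float64(-0.0), 'pos', array([533.4, 124.7, 240.7]), 'F', array([ 0.33,  0.99, -0.34]), 'gap', 32.8)
```

View pics/s2.png

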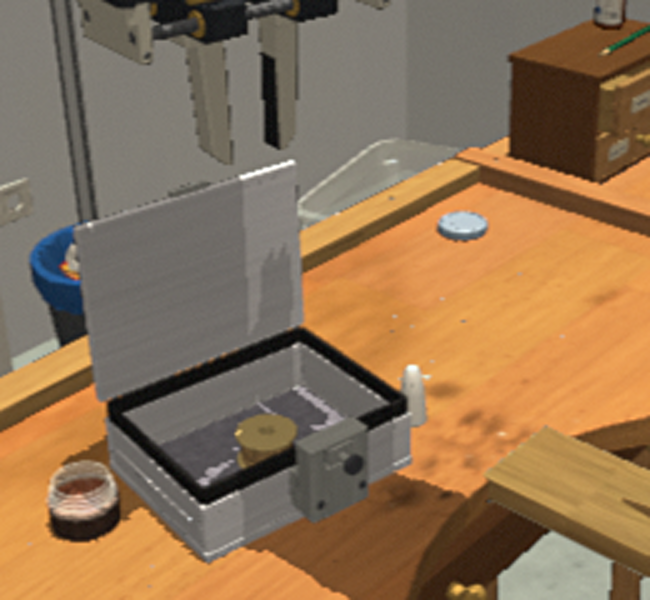

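The spool lies flat on the lining at crop (265,440), and the lid is still upright. The shut fingers now go behind the lid.

Request:
drive_tool --commands '[{"gripper": 0, "delta_pos": [0.03, 0, 0], "spin": 0}, {"gripper": 0, "delta_pos": [0.04, 0, 0], "spin": 0}, {"gripper": 0, "delta_pos": [0.04, 0, 0], "spin": 0}, {"gripper": 0, "delta_pos": [0, 0, 0.02], "spin": 0}, {"gripper": 0, "delta_pos": [0, 0, 0.03], "spin": 0}, {"gripper": 0, "delta_pos": [0, 0, 0.018], "spin": 0}, {"gripper": 0, "delta_pos": [0, 0, 0], "spin": 0}]'

```text
time: 7.9
tool_pos: [639.5, 103.3, 168.7]
tcp_rot: [3.125, -0.305, -0.012]
contact_force: [0.4, 0.8, 1.5]
finger_gap: 0.6
finger_force: 0.0
```

Run:
```python
from h import *
from bench import ctrl
o=ctrl.get_obs();print(tool(o,case(84,0,173)))
th=np.r_[np.arange(1.6,0.15,-0.1)]
P=np.c_[68-119.5*np.cos(th)+5*np.sin(th)+7.5,54+119.5*np.sin(th)+5*np.cos(th)]
print(P[[0,-1]].round(1));D=np.diff(P,axis=0);D[:,1]*=-1;print((D/1000).round(4).tolist())
```

```text
('tool delta mm', array([-19.2,  -1.2,  -4.2]), 'spin', np.float64(-0.0), 'pos', array([639.5, 103.3, 168.7]), 'F', array([0.44, 0.82, 1.46]), 'gap', 0.6)
[[ 84.  173.3]
 [-40.6  82.6]]
[[-0.012, -0.0003], [-0.0119, 0.0009], [-0.0118, 0.0021], [-0.0115, 0.0033], [-0.0111, 0.0044], [-0.0106, 0.0055], [-0.01, 0.0065], [-0.0093, 0.0075], [-0.0085, 0.0084], [-0.0076, 0.0092], [-0.0067, 0.0099], [-0.0056, 0.0105], [-0.0046, 0.011], [-0.0034, 0.0115]]
```

Request:
drive_tool --commands '[{"gripper": 0, "delta_pos": [-0.01, -0.001, -0.004], "spin": 0}, {"gripper": 0, "delta_pos": [-0.009, 0, 0], "spin": 0}, {"gripper": 0, "delta_pos": [-0.012, 0, -0.0003], "spin": 0}, {"gripper": 0, "delta_pos": [-0.012, 0, 0.001], "spin": 0}, {"gripper": 0, "delta_pos": [-0.012, 0, 0.002], "spin": 0}, {"gripper": 0, "delta_pos": [-0.0115, 0, 0.0033], "spin": 0}]'

```text
time: 8.5
tool_pos: [576.2, 117.6, 173.0]
tcp_rot: [-3.126, 0.304, -0.005]
contact_force: [0.6, -0.7, 0.3]
finger_gap: 0.1
finger_force: 0.7
```

Request:
drive_tool --commands '[{"gripper": 0, "delta_pos": [-0.011, 0, 0.0044], "spin": 0}, {"gripper": 0, "delta_pos": [-0.0106, 0, 0.0055], "spin": 0}, {"gripper": 0, "delta_pos": [-0.01, 0, 0.0065], "spin": 0}, {"gripper": 0, "delta_pos": [-0.0093, 0, 0.0075], "spin": 0}]'

```text
time: 8.9
tool_pos: [536.1, 125.6, 148.7]
tcp_rot: [-3.126, 0.304, -0.004]
contact_force: [0.1, 0.4, 0.8]
finger_gap: 0.4
finger_force: 0.5
```

Run:
```python
from h import *
from bench import ctrl
o=ctrl.get_obs();print(tool(o,case(-3.5,0,142)))
f=ctrl.grab_frame("scene");cv2.imwrite("pics/s3.png",cv2.resize(f["frame"][130:370,160:420,::-1],None,fx=2.5,fy=2.5,interpolation=cv2.INTER_CUBIC))
```

```text
('tool delta mm', array([-0.9,  0.8,  6.7]), 'spin', np.float64(0.0), 'pos', array([536.1, 125.6, 148.7]), 'F', array([0.12, 0.37, 0.84]), 'gap', 0.4)
```

View pics/s3.png

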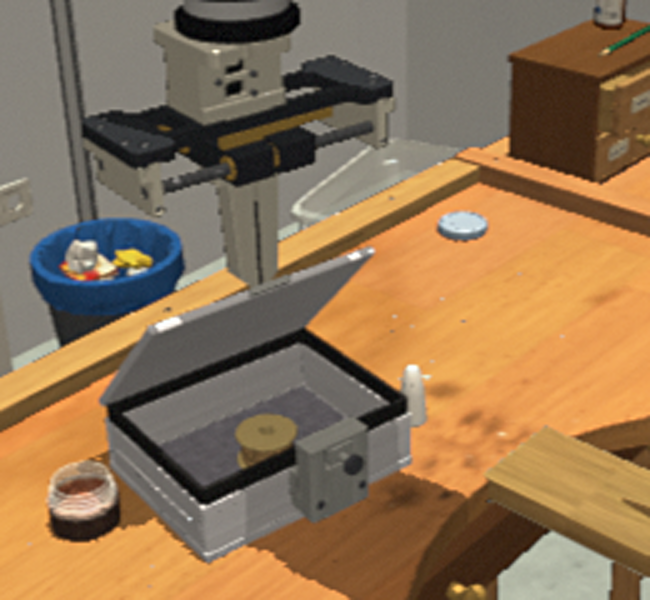

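The finger is swinging the lid down; its front edge now runs from (160,325) to (365,255) in the crop. The spool and the case are undisturbed.

Request:
drive_tool --commands '[{"gripper": 0, "delta_pos": [-0.0085, 0, 0.0084], "spin": 0}, {"gripper": 0, "delta_pos": [-0.0076, 0, 0.0092], "spin": 0}, {"gripper": 0, "delta_pos": [-0.0067, 0, 0.0099], "spin": 0}, {"gripper": 0, "delta_pos": [-0.0056, 0, 0.0105], "spin": 0}, {"gripper": 0, "delta_pos": [-0.0046, 0, 0.011], "spin": 0}, {"gripper": 0, "delta_pos": [-0.0034, 0, 0.0115], "spin": 0}, {"gripper": 0, "delta_pos": [0, 0, 0], "spin": 0}, {"gripper": 0, "delta_pos": [0, 0, 0], "spin": 0}]'

```text
time: 9.75
tool_pos: [500.8, 132.2, 86.8]
tcp_rot: [3.127, -0.305, -0.001]
contact_force: [0.9, 0.0, -0.7]
finger_gap: 0.4
finger_force: 0.0
```

Run:
```python
from h import *
from bench import ctrl
print(tool(ctrl.get_obs(),case(-44,0,68)))
```

```text
('tool delta mm', array([-5.5,  0.5, 18.8]), 'spin', np.float64(-0.0), 'pos', array([500.8, 132.2,  86.8]), 'F', array([ 0.88,  0.02, -0.67]), 'gap', 0.4)
```

Request:
drive_tool --commands '[{"gripper": 0, "delta_pos": [-0.003, 0, 0.004], "spin": 0}, {"gripper": 0, "delta_pos": [-0.002, 0, 0.004], "spin": 0}, {"gripper": 0, "delta_pos": [0, 0, 0.002], "spin": 0}, {"gripper": 0, "delta_pos": [0, 0, 0.001], "spin": 0}, {"gripper": 0, "delta_pos": [0, 0, 0], "spin": 0}, {"gripper": 0, "delta_pos": [0, 0, 0], "spin": 0}]'

```text
time: 10.35
tool_pos: [495.9, 133.2, 76.1]
tcp_rot: [-3.127, 0.305, -0.0]
contact_force: [0.1, 0.4, 0.2]
finger_gap: 0.5
finger_force: 0.0
```

Request:
drive_tool --commands '[{"gripper": 0, "delta_pos": [0, 0, 0.001], "spin": 0}, {"gripper": 0, "delta_pos": [0, 0, 0.001], "spin": 0}, {"gripper": 0, "delta_pos": [0, 0, 0], "spin": 0}, {"gripper": 0, "delta_pos": [0, 0, 0], "spin": 0}]'

```text
time: 10.75
tool_pos: [495.9, 133.2, 74.0]
tcp_rot: [-3.127, 0.305, -0.0]
contact_force: [0.3, -0.4, 1.2]
finger_gap: 0.6
finger_force: 0.0
```

Request:
drive_tool --commands '[{"gripper": 0, "delta_pos": [0, 0, 0.001], "spin": 0}, {"gripper": 0, "delta_pos": [0, 0, 0.001], "spin": 0}, {"gripper": 0, "delta_pos": [0, 0, 0], "spin": 0}, {"gripper": 0, "delta_pos": [0, 0, 0], "spin": 0}]'

```text
time: 11.15
tool_pos: [495.8, 133.2, 72.1]
tcp_rot: [3.127, -0.305, -0.0]
contact_force: [-0.3, 0.6, 2.0]
finger_gap: 0.4
finger_force: 0.8
```

Request:
drive_tool --commands '[{"gripper": 0, "delta_pos": [0, 0, 0.001], "spin": 0}, {"gripper": 0, "delta_pos": [0, 0, 0.001], "spin": 0}, {"gripper": 0, "delta_pos": [0, 0, 0], "spin": 0}, {"gripper": 0, "delta_pos": [0, 0, 0], "spin": 0}]'

```text
time: 11.55
tool_pos: [495.6, 133.3, 70.1]
tcp_rot: [-3.127, 0.305, 0.001]
contact_force: [-2.9, -0.2, 5.1]
finger_gap: 0.5
finger_force: 2.3
```

Request:
drive_tool --commands '[{"gripper": 0, "delta_pos": [0, 0, 0.0007], "spin": 0}, {"gripper": 0, "delta_pos": [0, 0, 0.0008], "spin": 0}, {"gripper": 0, "delta_pos": [0, 0, 0], "spin": 0}, {"gripper": 0, "delta_pos": [0, 0, 0], "spin": 0}]'

```text
time: 11.95
tool_pos: [495.9, 133.2, 68.4]
tcp_rot: [3.127, -0.305, 0.0]
contact_force: [0.1, -0.1, -0.3]
finger_gap: 0.6
finger_force: 0.0
```

Request:
drive_tool --commands '[{"gripper": 0, "delta_pos": [0, 0, 0.0007], "spin": 0}, {"gripper": 0, "delta_pos": [0, 0, 0.0008], "spin": 0}, {"gripper": 0, "delta_pos": [0, 0, 0], "spin": 0}, {"gripper": 0, "delta_pos": [0, 0, 0], "spin": 0}]'

```text
time: 12.35
tool_pos: [495.9, 133.2, 67.0]
tcp_rot: [-3.127, 0.305, 0.0]
contact_force: [-0.3, -0.4, 0.4]
finger_gap: 0.5
finger_force: 0.2
```

Request:
drive_tool --commands '[{"gripper": 0, "delta_pos": [0, 0, 0.0007], "spin": 0}, {"gripper": 0, "delta_pos": [0, 0, 0.0008], "spin": 0}, {"gripper": 0, "delta_pos": [0, 0, 0], "spin": 0}, {"gripper": 0, "delta_pos": [0, 0, 0], "spin": 0}]'

```text
time: 12.75
tool_pos: [495.9, 133.2, 65.5]
tcp_rot: [-3.127, 0.305, -0.0]
contact_force: [-0.0, 0.1, -0.2]
finger_gap: 0.6
finger_force: 0.1
```

Request:
drive_tool --commands '[{"gripper": 0, "delta_pos": [0, 0, 0.0007], "spin": 0}, {"gripper": 0, "delta_pos": [0, 0, 0.0008], "spin": 0}, {"gripper": 0, "delta_pos": [0, 0, 0], "spin": 0}, {"gripper": 0, "delta_pos": [0, 0, 0], "spin": 0}]'

```text
time: 13.15
tool_pos: [495.8, 133.2, 64.1]
tcp_rot: [3.127, -0.305, -0.0]
contact_force: [-1.8, 0.2, 4.5]
finger_gap: 0.6
finger_force: 2.3
```

Request:
drive_tool --commands '[{"gripper": 0, "delta_pos": [0, 0, 0.0005], "spin": 0}, {"gripper": 0, "delta_pos": [0, 0, 0.0005], "spin": 0}, {"gripper": 0, "delta_pos": [0, 0, 0], "spin": 0}, {"gripper": 0, "delta_pos": [0, 0, 0], "spin": 0}]'

```text
time: 13.55
tool_pos: [495.8, 133.2, 63.3]
tcp_rot: [-3.127, 0.305, 0.0]
contact_force: [-3.6, 0.2, 9.6]
finger_gap: 0.6
finger_force: 4.3
```

Request:
drive_tool --commands '[{"gripper": 0, "delta_pos": [0, 0, 0.0003], "spin": 0}, {"gripper": 0, "delta_pos": [0, 0, 0.0003], "spin": 0}, {"gripper": 0, "delta_pos": [0, 0, 0], "spin": 0}, {"gripper": 0, "delta_pos": [0, 0, 0], "spin": 0}]'

```text
time: 13.95
tool_pos: [495.8, 133.3, 63.0]
tcp_rot: [-3.127, 0.305, 0.0]
contact_force: [-4.7, -1.4, 12.0]
finger_gap: 0.5
finger_force: 5.7
```

Request:
drive_tool --commands '[{"gripper": 0, "delta_pos": [0, 0, 0.0004], "spin": 0}, {"gripper": 0, "delta_pos": [0, 0, 0], "spin": 0}, {"gripper": 0, "delta_pos": [0, 0, 0], "spin": 0}]'

```text
time: 14.25
tool_pos: [495.7, 133.3, 62.6]
tcp_rot: [-3.127, 0.305, 0.0]
contact_force: [-5.6, -1.4, 12.8]
finger_gap: 0.1
finger_force: 6.4
```

Request:
drive_tool --commands '[{"gripper": 0, "delta_pos": [0, 0, 0.0004], "spin": 0}, {"gripper": 0, "delta_pos": [0, 0, 0], "spin": 0}, {"gripper": 0, "delta_pos": [0, 0, 0], "spin": 0}]'

```text
time: 14.55
tool_pos: [495.7, 133.3, 62.3]
tcp_rot: [3.127, -0.304, -0.001]
contact_force: [-4.6, 0.1, 14.3]
finger_gap: 0.7
finger_force: 7.1
```

Request:
drive_tool --commands '[{"gripper": 0, "delta_pos": [0, 0, 0.0003], "spin": 0}, {"gripper": 0, "delta_pos": [0, 0, 0], "spin": 0}, {"gripper": 0, "delta_pos": [0, 0, 0], "spin": 0}]'

```text
time: 14.85
tool_pos: [495.7, 133.3, 62.1]
tcp_rot: [-3.127, 0.305, 0.001]
contact_force: [-7.1, 0.3, 15.9]
finger_gap: 0.5
finger_force: 7.8
```

Request:
drive_tool --commands '[{"gripper": 0, "delta_pos": [-0.0004, 0, 0.0002], "spin": 0}, {"gripper": 0, "delta_pos": [0, 0, 0], "spin": 0}, {"gripper": 0, "delta_pos": [0, 0, 0], "spin": 0}]'

```text
time: 15.15
tool_pos: [495.7, 133.3, 62.0]
tcp_rot: [-3.127, 0.305, -0.001]
contact_force: [-4.9, -1.0, 17.0]
finger_gap: 0.9
finger_force: 8.1
```

Request:
drive_tool --commands '[{"gripper": 0, "delta_pos": [0, 0, 0.0003], "spin": 0}, {"gripper": 0, "delta_pos": [0, 0, 0], "spin": 0}, {"gripper": 0, "delta_pos": [0, 0, 0], "spin": 0}]'

```text
time: 15.45
tool_pos: [495.6, 133.3, 61.7]
tcp_rot: [-3.127, 0.304, -0.001]
contact_force: [-6.4, -1.0, 16.9]
finger_gap: 0.5
finger_force: 8.2
```

Request:
drive_tool --commands '[{"gripper": 0, "delta_pos": [-0.0004, 0, 0.0003], "spin": 0}, {"gripper": 0, "delta_pos": [0, 0, 0], "spin": 0}, {"gripper": 0, "delta_pos": [0, 0, 0], "spin": 0}]'

```text
time: 15.75
tool_pos: [495.6, 133.3, 61.6]
tcp_rot: [-3.127, 0.304, -0.002]
contact_force: [-4.9, -1.7, 17.7]
finger_gap: 0.3
finger_force: 8.6
```

Request:
drive_tool --commands '[{"gripper": 0, "delta_pos": [-0.0002, 0, 0.0002], "spin": 0}, {"gripper": 0, "delta_pos": [0, 0, 0], "spin": 0}, {"gripper": 0, "delta_pos": [0, 0, 0], "spin": 0}]'

```text
time: 16.05
tool_pos: [495.6, 133.3, 61.6]
tcp_rot: [-3.127, 0.304, -0.003]
contact_force: [-4.2, -2.3, 17.4]
finger_gap: 0.7
finger_force: 8.9
```

Request:
drive_tool --commands '[{"gripper": 0, "delta_pos": [-0.0001, 0, 0.0003], "spin": 0}, {"gripper": 0, "delta_pos": [0, 0, 0], "spin": 0}, {"gripper": 0, "delta_pos": [0, 0, 0], "spin": 0}]'

```text
time: 16.35
tool_pos: [495.6, 133.4, 61.3]
tcp_rot: [-3.127, 0.304, -0.003]
contact_force: [-4.3, -2.5, 18.9]
finger_gap: 0.8
finger_force: 9.4
```

Request:
drive_tool --commands '[{"gripper": 0, "delta_pos": [-0.0001, 0, 0.0002], "spin": 0}, {"gripper": 0, "delta_pos": [0, 0, 0], "spin": 0}, {"gripper": 0, "delta_pos": [0, 0, 0], "spin": 0}]'

```text
time: 16.65
tool_pos: [495.6, 133.3, 61.2]
tcp_rot: [-3.127, 0.304, -0.003]
contact_force: [-4.2, -3.5, 19.1]
finger_gap: 0.9
finger_force: 9.8
```

Request:
drive_tool --commands '[{"gripper": 0, "delta_pos": [0, 0, -0.0008], "spin": 0}, {"gripper": 0, "delta_pos": [0, 0, -0.0007], "spin": 0}, {"gripper": 0, "delta_pos": [0, 0, 0], "spin": 0}, {"gripper": 0, "delta_pos": [0, 0, 0], "spin": 0}]'

```text
time: 17.05
tool_pos: [495.6, 133.4, 61.9]
tcp_rot: [-3.127, 0.304, -0.003]
contact_force: [-0.1, -2.2, 8.9]
finger_gap: 0.7
finger_force: 4.4
```

Request:
drive_tool --commands '[{"gripper": 0, "delta_pos": [0, 0, -0.0007], "spin": 0}, {"gripper": 0, "delta_pos": [0, 0, 0], "spin": 0}, {"gripper": 0, "delta_pos": [0, 0, 0], "spin": 0}]'

```text
time: 17.35
tool_pos: [494.9, 133.5, 62.1]
tcp_rot: [-3.127, 0.304, -0.001]
contact_force: [1.0, -0.1, 3.9]
finger_gap: 0.5
finger_force: 1.6
```

Request:
drive_tool --commands '[{"gripper": 0, "delta_pos": [0, 0, -0.0007], "spin": 0}, {"gripper": 0, "delta_pos": [0, 0, 0], "spin": 0}, {"gripper": 0, "delta_pos": [0, 0, 0], "spin": 0}]'

```text
time: 17.65
tool_pos: [494.4, 133.5, 62.5]
tcp_rot: [3.127, -0.305, -0.001]
contact_force: [-0.1, -0.9, 0.8]
finger_gap: 0.4
finger_force: 0.0
```

Request:
drive_tool --commands '[{"gripper": 0, "delta_pos": [0, 0, -0.005], "spin": 0}, {"gripper": 0, "delta_pos": [0, 0, -0.03], "spin": 0}, {"gripper": 0, "delta_pos": [0, 0, -0.05], "spin": 0}, {"gripper": 0, "delta_pos": [0, 0, -0.05], "spin": 0}, {"gripper": 0, "delta_pos": [0, 0, -0.05], "spin": 0}, {"gripper": 0, "delta_pos": [0, 0, 0], "spin": 0}, {"gripper": 0, "delta_pos": [0, 0, 0], "spin": 0}]'

```text
time: 18.35
tool_pos: [494.8, 133.5, 248.5]
tcp_rot: [-3.126, 0.304, -0.003]
contact_force: [-0.9, -0.4, -0.3]
finger_gap: 0.6
finger_force: 0.0
```

Run:
```python
from h import *
from bench import ctrl
f=ctrl.grab_frame("scene");cv2.imwrite("pics/s4.png",cv2.resize(f["frame"][210:360,180:350,::-1],None,fx=4,fy=4,interpolation=cv2.INTER_CUBIC))
# lid upper-face front corners, for a held lid: pad top 62.2 -> theta
th=(62.2-59)/112
for a in(th,0.05,0.13):
    print(round(a,3),[((proj(f,case(68-136*np.cos(a),y,54+136*np.sin(a)+3))-[180,210])*4).round(0).tolist() for y in(-87,87)])
```

```text
0.029 [[586.0, 305.0], [240.0, 459.0]]
0.05 [[585.0, 299.0], [239.0, 453.0]]
0.13 [[584.0, 277.0], [236.0, 429.0]]
```

View pics/s4.png

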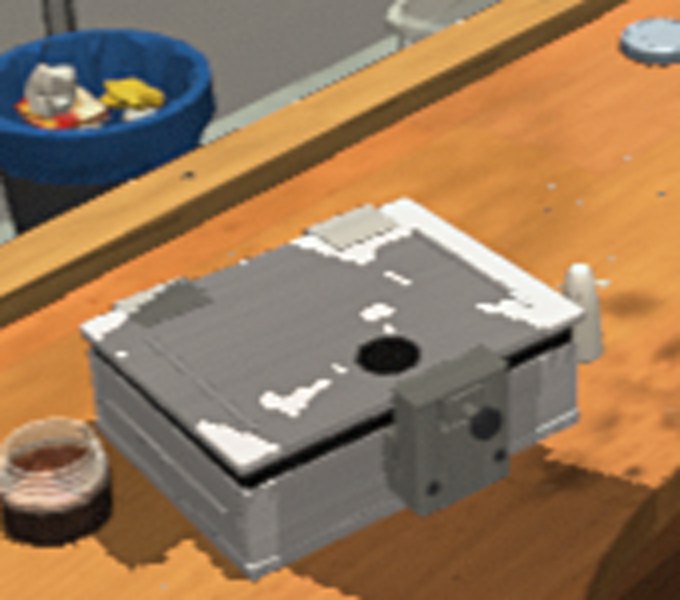

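The lid lies level on the gasket. Its front corners are at about (243,470) and (583,308) in the crop, matching a held lid at 0.03 rad or less. I'll touch the pad once more to confirm it is held and not creeping up.

Request:
drive_tool --commands '[{"gripper": 0, "delta_pos": [0, 0, 0.05], "spin": 0}, {"gripper": 0, "delta_pos": [0, 0, 0.05], "spin": 0}, {"gripper": 0, "delta_pos": [0, 0, 0.05], "spin": 0}, {"gripper": 0, "delta_pos": [0, 0, 0.025], "spin": 0}, {"gripper": 0, "delta_pos": [0, 0, 0.006], "spin": 0}, {"gripper": 0, "delta_pos": [0, 0, 0.003], "spin": 0}, {"gripper": 0, "delta_pos": [0, 0, 0.001], "spin": 0}, {"gripper": 0, "delta_pos": [0, 0, 0], "spin": 0}, {"gripper": 0, "delta_pos": [0, 0, 0], "spin": 0}, {"gripper": 0, "delta_pos": [0, 0, 0], "spin": 0}]'

```text
time: 19.4
tool_pos: [495.0, 133.5, 63.5]
tcp_rot: [-3.126, 0.304, -0.002]
contact_force: [0.1, 0.3, -0.1]
finger_gap: 0.3
finger_force: 0.0
```

Request:
drive_tool --commands '[{"gripper": 0, "delta_pos": [0, 0, 0.0005], "spin": 0}, {"gripper": 0, "delta_pos": [0, 0, 0], "spin": 0}, {"gripper": 0, "delta_pos": [0, 0, 0], "spin": 0}]'

```text
time: 19.7
tool_pos: [494.7, 133.5, 62.3]
tcp_rot: [-3.127, 0.305, -0.0]
contact_force: [0.4, 0.4, 0.6]
finger_gap: 0.7
finger_force: 0.0
```

Still free of contact at z = 62.3. An uncaught lid would push back with over 10 N there, so the catch is holding. I'll retreat and hand in.

Request:
drive_tool --commands '[{"gripper": 0, "delta_pos": [0, 0, -0.01], "spin": 0}, {"gripper": 0, "delta_pos": [0, 0, -0.04], "spin": 0}, {"gripper": 0, "delta_pos": [0, 0, -0.05], "spin": 0}, {"gripper": 0, "delta_pos": [0, 0, -0.05], "spin": 0}, {"gripper": 0, "delta_pos": [0, 0, 0], "spin": 0}, {"gripper": 0, "delta_pos": [0, 0, 0], "spin": 0}]'

```text
time: 20.3
tool_pos: [494.9, 133.5, 213.4]
tcp_rot: [-3.126, 0.305, -0.004]
contact_force: [-0.2, -0.5, -1.4]
finger_gap: 0.5
finger_force: 0.0
```

```bash
python3 -c "
from bench import ctrl
print(ctrl.hand_in())"
```

```text
the job is handed in; nothing more can be done
None
```

The job is handed in: the spool lies flat in the case and the lid is shut; a second touch at the thumb pad showed the catch holding, the highest push read was about 20 N, the arm went nowhere near the jar, cone or jar lid, and it took about 20 s.

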